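Set the photocell carriage to its index clip

ROBOT

A 6-joint arm with a two-finger parallel gripper is mounted at the origin on the work surface. World frame = base frame: x ahead of the robot, y to its left, z up, the work surface at z = 0. Lengths are in m, angles in rad, forces in N, time in s.
With the tool pointing down it reaches from about 0.325 to 0.9 m from the base axis. Payload 6.1 kg.
Tool frame: the origin (TCP) lies on the centre line of the jaws, within the pads' length; the fingertips stand 14 mm ahead of it and the grasp point (between the pads) lies 5 mm behind it; z points along the fingers, y is the direction in which the jaws open and shut (so a half turn about z gives the same grasp; the last joint's range is limited). The gripper opens to 87 mm and grips with 3 to 60 N. Pads are 19 mm wide; open, the fingers measure 117 mm over their backs; the gripper's body (75 mm by 190 mm) begins 51 mm behind the grasp point.
Start: joints at [-1.407, 0.22, 1.526, -0, 1.395, -0.126], TCP at [0.179, -0.599, 0.237] pointing down, gripper open.
Joint ranges: [-2.98, 2.98], [-0.91, 2.08], [0.09, 2.57], [-1.24, 4.39], [0.2, 2.65], [-2.68, 2.68]. Speed limits (rad/s): [2.57, 2.57, 3.01, 3.14, 3.14, 3.14].

INTERFACE

Orientations are given as a unit quaternion [x, y, z, w].
In Python, from bench import ctrl, optics, job_done gives the robot as it stands.
- The arm moves only by the shell command python3 -m jog 'ROWS'. ROWS is a JSON object of lists of equal length, an entry for each row: "rot": the turn, a rotation vector about the tool's x, y, z in degrees, a list of three; "linear": the shift along the tool's x, y, z in mm, a list of three; "grip": the opening, from 0 (shut) to 1 (fully open). A call has 1 to 12 rows; each row is the pose to reach, as a shift and turn from the pose commanded when the call began, along the tool's axes at that moment; what a row does not reach only later rows make up. A row lasts 1/8 s, in which the tool goes at most 62.5 mm and 10.7 degrees, less where a joint would pass 70% of its speed; a pose out of reach is approached as far as the arm can. A call with a gripper value outside its range is refused whole. The fingers move at their own pace and stop on an object; the grip force is fixed at half the most. Time passes only in rows, so rows that repeat a pose let the fingers close. It gives the time, the measured TCP pose, the force and the opening at its end, in the units of the state.
- ctrl.get_obs(): the state, without advancing time (a new reading comes with each control period).
- optics.get_image(name): name is "side" or "top"; returns a dict with "frame" (400x640x3 uint8, red, green, blue), "intrinsics" (3x3 intrinsics, pixels), "R" (3x3) and "t" (3): a world point X has camera coordinates R X + t. Camera axes: x right, y down, z forward; pixel columns grow to the right and rows downward; lengths in m; the calibration is good to about 2 mm. A picture is of the moment at which its call begins. There is no depth.
- job_done(): hands the job in, once; it reports no verdict.
The state is a dict: "t": time; "joint_positions": joint angles; "joint_velocities": joint speeds; "joint_torque": joint torques, N m; "eef_pos": TCP position; "orientation": TCP orientation; "contact_force": force on the tool from outside, world axes, zero at the start; "wrist_torque": the same for the moment, N m; "finger_gap": finger opening in m.
Only numpy, scipy, OpenCV 4.12 (cv2) and the standard library are available. Lean on these libraries where they do the work, as an engineer would, in place of code of your own. Each camera call takes 0.05 s, during which the arm holds its last target.

TASK

Two green carriages stand on lamp rails. Hook a fingertip behind the upright white front lip of the carriage that carries the glass cell with two white rods, and draw it out along its rail, away from the lamp, until its red pointer stands opposite the yellow index clip, within the clip's width; then come clear. Do not pinch the lip, keep the cell standing in its seat without touching it, and do not disturb the clip, the other carriage with the brown bottle, the beaker or the jar.

Things in the scene. Friction and masses are not known exactly. Their poses are not given: they have to be found in the camera images.
- cell_tray (a joint): How far the cell's carriage has been drawn out from the lamp end along its rail, m: 0 at the lamp end, 0.19 at the outer stop. It grows as the carriage moves along the -x axis of cell_edge, roughly towards the robot. It slides level with about 2.5 N of friction plus 8 N per m/s, has no spring, and stays where it is left.
- cell_edge (a point): Top edge, mid-width, of the lamp-side face of the cell carriage's lip: the face to hook. The lip is an upright white plate across the carriage's robot-side end, 96 mm wide, rising 30 mm above the deck; this point is about 76 mm above the table. x along the rail to the lamp, y along the lip, z up. Behind it (+x) are 90 mm of bare flat deck for a fingertip, then the cell's seat.
- cell_front (a point): Top edge, mid-width, of the black plate that covers the robot-facing side of the same lip, as wide and high as the lip, 10 mm in front (-x) of cell_edge. Pressing on this black plate and on the lip's lamp-side face at once counts as pinching.
- cell_pointer (a point): Outer end of the red pointer, 8 mm wide, that sticks out 8 mm from the cell carriage's +y edge beside the cell, 128 mm behind cell_edge along the rail. x along the rail towards the lamp. Moves with the carriage.
- index_clip: Yellow index clip, 16 mm wide along the rail, 14 mm across, 46 mm high, fixed at the +y edge of the cell's rail; it clears the carriage. Origin under its centre; x along the rail towards the lamp. The carriage is right when the x of cell_pointer in this frame is zero; the half width of the clip is 8 mm. At the start the pointer is 65 to 150 mm on the lamp side, the carriage being at its lamp end.
- cell_seat (a point): Middle of the deck inside the cell's seat, a black ring 8 mm high, 76 mm outside and 66 mm inside diameter, on the carriage 128 mm behind cell_edge.
- cell: Loose glass cell, 60 mm diameter, white lid 64 mm, with two white rods on the lid, 111 mm high overall, about 0.16 kg, standing in the seat on its carriage. Origin at the centre of its underside.
- bottle: Brown bottle with black cap, 56 mm diameter, 105 mm high, standing on the other carriage. Origin at the centre of its underside.
- ref_tray (a joint): The same joint value for the other carriage, an alike green carriage on its own rail beside the first; to be left where it is.
- ref_edge (a point): Top rear edge of the other carriage's lip, middle of its width; axes as for cell_edge.
- beaker: Loose empty glass beaker, 72 mm diameter, 90 mm high, on the green lab jack (150 by 130 mm, 80 mm high) at the robot's right. Origin at the centre of its underside.
- jar: Loose white jar with blue cap, 54 mm diameter, 65 mm high, on the table at the robot's left. Origin at the centre of its underside.
Not all that is in view belongs to the job. What is shaped like the jar but orange or pink is not meant.

How it is judged:
On the way, in this order (a step that is already met when the one before it is completed fails the run):
1. the fingers press on the rear of the lip of the cell's carriage and it begins to slide out (pointer still more than 30 mm short of the clip) (contact force between the fingers and cell_lip above 0.5 N and distance of cell_pointer from where it was at the start of the episode above 0.003 m and x of cell_pointer in the frame of index_clip above 0.03 m), for 0.05 s.
2. still drawn by the lip, the pointer comes within 25 mm of the clip (contact force between the fingers and cell_lip above 0.5 N and x of cell_pointer in the frame of index_clip below 0.025 m), for 0.02 s.
At the end, for the whole second after the job is handed in: The cell carriage's pointer is within 8 mm of the clip's middle along the rail, at rest; the cell stands upright in its seat (within 8 mm of its middle); the other carriage is within 6 mm and the brown bottle within 15 mm of where they were, the beaker and jar within 20 mm, all upright (x of cell_pointer in the frame of index_clip between -0.008 and 0.008 m and velocity of joint cell_tray between -0.003 and 0.003 m/s and horizontal distance between cell and cell_seat below 0.008 m and angle between each of cell, bottle, beaker, jar's own z axis and vertical below 0.12 rad and z of cell in the frame of cell_seat below 0.006 m and distance of ref_edge from where it was at the start of the episode below 0.006 m and distance of bottle from where it was at the start of the episode below 0.015 m and distance of each of beaker, jar from where it was at the start of the episode below 0.02 m); the robot touches nothing.
It fails at once if the cell is touched by the robot, tips, leaves its seat or is lifted (contact force between any of the fingers, the arm and cell above 0.8 N or not (horizontal distance between cell and cell_seat below 0.012 m and angle between cell's own z axis and vertical below 0.25 rad and z of cell in the frame of cell_seat below 0.01 m)).
It fails at once if the lip is pinched between the fingers (contact force between the fingers and cell_lip above 1 N and contact force between the fingers and cell_face above 1 N).
It fails at once if the index clip is struck (contact force between any of the fingers, the arm and index_clip above 0.8 N).
It fails at once if the other carriage is moved (distance of ref_edge from where it was at the start of the episode above 0.01 m).
It fails at once if the brown bottle, the beaker or the jar is shoved, lifted or tipped (distance of bottle from where it was at the start of the episode above 0.02 m or distance of any of beaker, jar from where it was at the start of the episode above 0.03 m or angle between any of bottle, beaker, jar's own z axis and vertical above 0.3 rad).
It also fails if it takes over 38 s, if anything falls off the work surface, if the arm or the gripper's body presses on something with over 40 N, if the wrist force passes 120 N, or if a joint passes its speed limit or range.

## Working session

There is one attempt and no reset: what is moved stays moved. The work goes in short steps, Python scripts to look and compute and a shell command to move; the robot and the scene stay as the last step left them, time stands still between calls to the robot, and variables do not carry over. Pictures are saved under pics/ and viewed, and the job is handed in when it is done.

```bash
ls; mkdir -p pics; python3 - <<'E'
from bench import ctrl, optics
import cv2,pickle
o=ctrl.get_obs();print({k:o[k] for k in('t','eef_pos','orientation','finger_gap')})
for n in('side','top'):
    d=optics.get_image(n);pickle.dump(d,open(f'pics/{n}0.pkl','wb'))
    cv2.imwrite(f'pics/{n}0.png',d['frame'][:,:,::-1])
    print(n,d['intrinsics'],d['R'],d['t'])
E
```

```text
pics
{'t': 0.0, 'eef_pos': array([ 0.1784846 , -0.59834204,  0.23542098]), 'orientation': array([ 9.89522910e-01,  1.44372572e-01, -1.92636201e-05, -9.84804204e-04]), 'finger_gap': 0.08707910714774418}
side [[456.04770496   0.         320.5578181 ]
 [  0.         456.04770496 206.20090169]
 [  0.           0.           1.        ]] [[-0.95231128 -0.30465974 -0.01690191]
 [-0.19293326  0.64413807 -0.74017762]
 [ 0.23638948 -0.70161855 -0.67219894]] [0.60195867 0.14942604 1.61890371]
top [[428.9396493    0.         325.97080464]
 [  0.         428.9396493  202.37672484]
 [  0.           0.           1.        ]] [[-0.02385341 -0.99968     0.00842038]
 [-0.98564873  0.02210896 -0.16735526]
 [ 0.16711554 -0.01229153 -0.9858607 ]] [0.04939488 0.6524411  1.60356449]
```

View pics/side0.png

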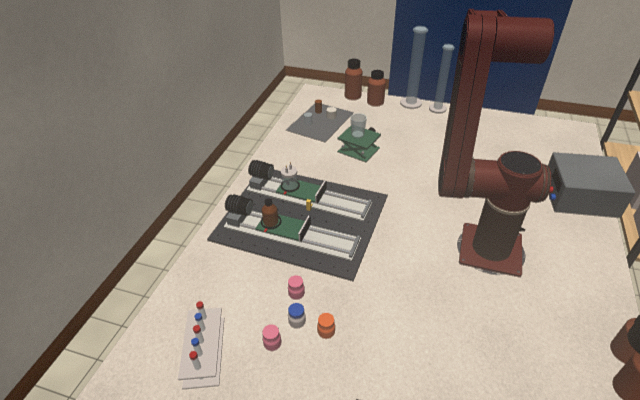

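View pics/top0.png

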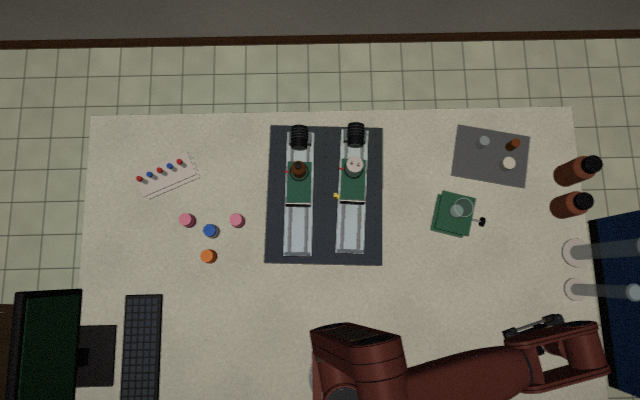

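The cell's carriage is the right one in the top view (cell at about 355,163, lip about 351,202, clip about 336,196). The bottle's carriage is on the left. I'll zoom in on both views.

```bash
python3 - <<'E'
import cv2,pickle
for n,(u0,v0,w,h) in dict(top=(260,115,130,100),side=(210,150,190,130)).items():
    d=pickle.load(open(f'pics/{n}0.pkl','rb'))
    c=d['frame'][v0:v0+h,u0:u0+w,::-1];f=6 if n=='top' else 4
    cv2.imwrite(f'pics/{n}0z.png',cv2.resize(c,None,fx=f,fy=f,interpolation=cv2.INTER_CUBIC))
E
```

```text
(no output)
```

View pics/top0z.png

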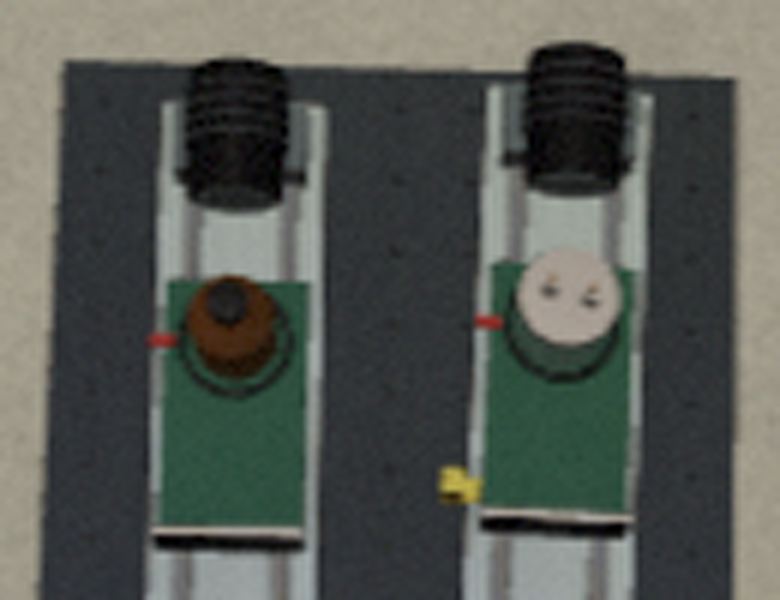

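View pics/side0z.png

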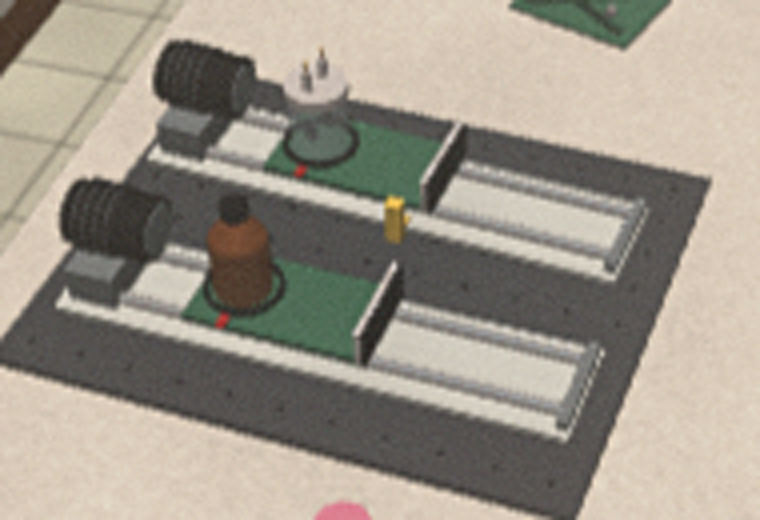

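```bash
cat > h.py <<'E'
import numpy as np,cv2,pickle
def ray(d,p):
    R,t,K=d['R'],d['t'],d['intrinsics']
    return -R.T@t, R.T@np.linalg.inv(K)@np.array([p[0],p[1],1.])
def plane(d,p,z):
    c,r=ray(d,p); return c+r*(z-c[2])/r[2]
def tri(a,pa,b,pb):
    P=[d['intrinsics']@np.c_[d['R'],d['t']] for d in(a,b)]
    X=cv2.triangulatePoints(P[0],P[1],np.array(pa,float).reshape(2,1),np.array(pb,float).reshape(2,1))[:,0]
    return X[:3]/X[3]
def proj(d,X):
    q=d['intrinsics']@(d['R']@np.array(X)+d['t']);return q[:2]/q[2]
def blobs(f,kind,box):
    u0,v0,u1,v1=box;I=f[v0:v1,u0:u1].astype(int);r,g,b=I[...,0],I[...,1],I[...,2]
    if kind=='red':m=(r>110)&(g<80)&(b<80)
    if kind=='yel':m=(r>120)&(g>90)&(b<90)
    if kind=='white':m=(r>150)&(g>140)&(b>130)
    n,l,s,c=cv2.connectedComponentsWithStats(m.astype(np.uint8))
    return [(s[i].tolist(),(c[i]+[u0,v0]).round(2).tolist()) for i in range(1,n)]
E
python3 - <<'E'
from h import *
T,S=[pickle.load(open(f'pics/{n}0.pkl','rb')) for n in('top','side')]
print('camT',ray(T,(0,0))[0],'camS',ray(S,(0,0))[0])
for k in('red','yel'):
    print(k,blobs(T['frame'],k,(260,115,390,215)),blobs(S['frame'],k,(210,150,400,280)))
z=lambda p,o,f:((p[0]+.5)/f-.5+o[0],(p[1]+.5)/f-.5+o[1])
t=lambda *p:z(p,(260,115),6); s=lambda *p:z(p,(210,150),4)
# manual: lip left(+y) top end, right(-y) top end
for n,a,b in(('lipL',t(483,516),s(427,180)),('lipR',t(634,513),s(461,124)),('pointer',t(478,322),s(299,174)),('cliptop',t(455,470),s(396,200)),
  ('refL',t(155,532),s(361,324)),('refR',t(305,530),s(396,264))):
    X=tri(T,a,S,b);print(n,X.round(4),proj(T,X)-a,proj(S,X)-b)
for n,a in(('lipL',t(483,516)),('lipR',t(634,513))):print(n,plane(T,a,.076))
E
```

```text
camT [0.37627544 0.05466453 1.68966473] camS [0.21938948 1.22299445 1.20900142]
red [([79, 53, 4, 2, 6], [340.83, 168.33]), ([25, 56, 4, 2, 6], [286.5, 171.33])] [([74, 41, 3, 3, 7], [284.71, 192.0]), ([53, 56, 12, 8, 54], [267.76, 209.19]), ([54, 78, 3, 4, 9], [265.11, 229.56])]
yel [([74, 78, 6, 6, 25], [336.52, 195.44])] [([96, 49, 5, 12, 38], [307.89, 204.08]), ([101, 54, 1, 3, 3], [311.0, 205.0]), ([54, 79, 1, 1, 1], [264.0, 229.0])]
lipL [ 0.6549 -0.0198  0.0738] [0.0608134 0.2755684] [-0.24666771 -0.0450081 ]
lipR [ 0.6535 -0.1173  0.0674] [0.18215366 0.85155581] [-0.73580748 -0.13231067]
pointer [ 0.7885 -0.0216  0.0472] [0.08319076 0.33502614] [-0.29969858 -0.06482654]
cliptop [ 0.6849 -0.0042  0.0549] [0.27384318 1.22786107] [-1.11054101 -0.21699171]
refL [0.6472 0.1883 0.0827] [0.08953867 0.39268083] [-0.38254918 -0.07388089]
refR [0.6483 0.0937 0.0685] [0.11261835 0.50549007] [-0.47448595 -0.08914904]
lipL [ 0.65554888 -0.01951447  0.076     ]
lipR [ 0.65533357 -0.11577492  0.076     ]
```

```bash
python3 - <<'E'
from h import *
T,S=[pickle.load(open(f'pics/{n}0.pkl','rb')) for n in('top','side')]
# white rail strip edges of cell rail in top view, +y edge; and deck mask edges
f=T['frame'].astype(int)
r,g,b=f[...,0],f[...,1],f[...,2]
green=(g>r+20)&(g>b+5)
pl=[];pr=[]
for v in range(172,198):
    u=np.where(green[v,330:375])[0]+330
    if len(u)>10: pl.append(plane(T,(u.min(),v),.046)[:2]);pr.append(plane(T,(u.max(),v),.046)[:2])
for n,p in(('L',pl),('R',pr)):
    p=np.array(p);k=np.polyfit(p[:,0],p[:,1],1);print(n,'yaw deg',np.degrees(np.arctan(k[0])),'y at .655',np.polyval(k,.655),'y at .79',np.polyval(k,.79))
# long rail +y edge (plate-white transition) rows 130..250
def railedge(u0,u1,rows,z):
    P=[]
    for v in rows:
        row=f[v,u0:u1].sum(1); i=np.argmax(np.diff(row)); P.append(plane(T,(u0+i+.5,v),z)[:2])
    P=np.array(P);k=np.polyfit(P[:,0],P[:,1],1);e=P[:,1]-np.polyval(k,P[:,0]);m=abs(e)<.006
    k=np.polyfit(P[m,0],P[m,1],1);return np.degrees(np.arctan(k[0])),e.std(),m.sum()
print('rail yaw',railedge(326,348,list(range(135,165))+list(range(205,250)),.02), railedge(276,295,list(range(140,165))+list(range(212,250)),.02))
lo,hi=np.array([.62,-.14]),0
I=T['frame'][185:212,328:372,::-1];cv2.imwrite('pics/t1.png',cv2.resize(I,None,fx=18,fy=18,interpolation=cv2.INTER_NEAREST))
I=S['frame'][175:220,270:340,::-1];cv2.imwrite('pics/s1.png',cv2.resize(I,None,fx=11,fy=11,interpolation=cv2.INTER_NEAREST))
print('beaker',plane(T,(461,208),.12),'lid',plane(T,(354.5,164),.15))
E
```

```text
L yaw deg -3.517552460145638 y at .655 -0.022872242392930103 y at .79 -0.03117070861328722
R yaw deg -5.903738638500757 y at .655 -0.10839657699733975 y at .79 -0.12235637298630997
rail yaw (np.float64(-4.386866255859133), np.float64(0.006242923447798368), np.int64(71)) (np.float64(-2.221811989464577), np.float64(0.0012081319031844995), np.int64(63))
beaker [ 0.60993212 -0.46573857  0.12      ] lid [ 0.77885523 -0.07348005  0.15      ]
```

View pics/t1.png

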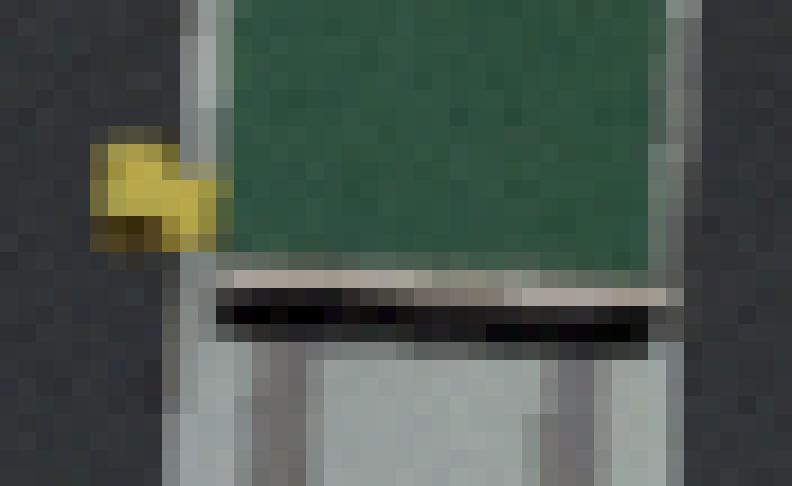

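View pics/s1.png

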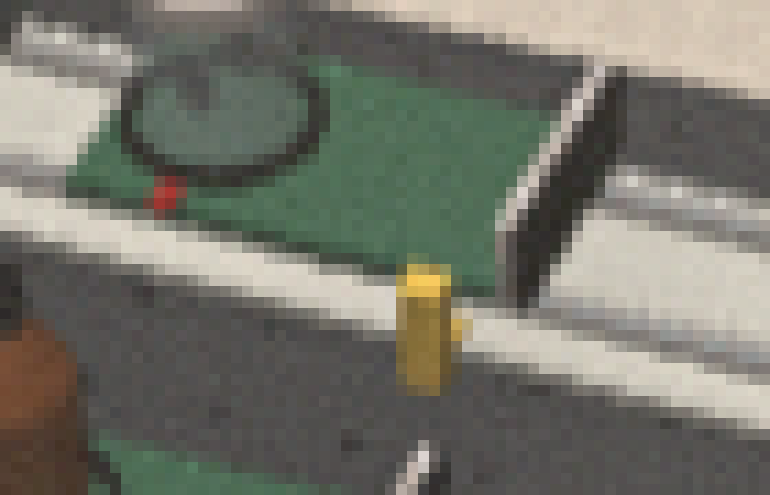

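```bash
python3 - <<'E'
from h import *
T,S=[pickle.load(open(f'pics/{n}0.pkl','rb')) for n in('top','side')]
for n,a,b in(('clip',(335.3,194.5),(308.1,199.8)),('ptr',(340.8,168.3),(284.7,192.0)),
 ('lipL',(340.2,200.1),(316,195)),('lipR',(364.8,201.1),(324.2,180.7))):
    X=tri(T,a,S,b);print(n,X.round(4),(proj(T,X)-a).round(2),(proj(S,X)-b).round(2), plane(T,a,X[2]).round(4),plane(S,b,X[2]).round(4))
th=np.radians(-4);ex=np.array([np.cos(th),np.sin(th)])
X=tri(T,(335.3,194.5),S,(308.1,199.8));Y=tri(T,(340.8,168.3),S,(284.7,192.0))
print('along rail',(Y-X)[:2]@ex)
E
```

```text
clip [ 0.6828 -0.0028  0.0547] [0.04 0.2 ] [-0.18 -0.03] [ 0.6836 -0.0026  0.0547] [ 0.6821 -0.0028  0.0547]
ptr [ 0.7886 -0.0276  0.0479] [0.04 0.16] [-0.14 -0.03] [ 0.7893 -0.0274  0.0479] [ 0.788  -0.0275  0.0479]
lipL [ 0.6569 -0.0205  0.0709] [0.08 0.35] [-0.31 -0.06] [ 0.6583 -0.0203  0.0709] [ 0.6557 -0.0205  0.0709]
lipR [ 0.6526 -0.1147  0.0685] [0.01 0.04] [-0.03 -0.01] [ 0.6527 -0.1147  0.0685] [ 0.6524 -0.1147  0.0685]
along rail 0.10730912988717943
```

```bash
python3 -m jog '{"linear":[[0,0,-30],[0,0,-65],[30,-17,-65],[75,-42,-65],[120,-68,-65],[165,-93,-65],[210,-118,-65],[255,-143,-65],[300,-169,-65],[345,-194,-65],[390,-219,-65],[430,-242,-65]],"rot":[[0,0,5],[0,0,10],[0,0,15],[0,0,20],[0,0,20],[0,0,20],[0,0,20],[0,0,20],[0,0,20],[0,0,20],[0,0,20],[0,0,20]],"grip":[0,0,0,0,0,0,0,0,0,0,0,0]}'; python3 - <<'E'
from bench import ctrl
from scipy.spatial.transform import Rotation as R
import numpy as np
o=ctrl.get_obs();print(o['t'],o['eef_pos'],o['finger_gap'],o['contact_force'],R.from_quat(o['orientation']).as_matrix().round(4))
M=R.from_quat(o['orientation']).as_matrix();print('to target in tool',M.T@(np.array([.687,-.072,.13])-o['eef_pos']))
E
```

```text
t: 1.6
eef_pos: [0.5224, -0.2425, 0.3011]
orientation: [1.0, -0.029, -0.0, -0.0]
contact_force: [1.0, -0.9, 0.4]
finger_gap: 0.0007
1.6 [ 0.52241418 -0.24247012  0.30105318] 0.0007113404519712748 [ 0.96161554 -0.86442671  0.38982051] [[ 9.983e-01 -5.870e-02 -5.000e-04]
 [-5.870e-02 -9.983e-01  4.000e-04]
 [-6.000e-04 -4.000e-04 -1.000e+00]]
to target in tool [ 0.15438601 -0.17977277  0.17103934]
```

```bash
python3 -m jog '{"linear":[[20,-23,0],[55,-64,0],[90,-105,0],[125,-146,0],[145,-170,0],[154,-180,10],[154,-180,50],[154,-180,95],[154,-180,140],[154,-180,165],[154,-180,171],[154,-180,171]],"rot":[[0,0,0],[0,0,0],[0,0,0],[0,0,0],[0,0,0],[0,0,0],[0,0,0],[0,0,0],[0,0,0],[0,0,0],[0,0,0],[0,0,0]],"grip":[0,0,0,0,0,0,0,0,0,0,0,0]}'; python3 - <<'E'
from bench import ctrl,optics
import cv2,pickle
from scipy.spatial.transform import Rotation as R
import numpy as np
o=ctrl.get_obs();M=R.from_quat(o['orientation']).as_matrix();print(o['eef_pos'],'to target in tool',M.T@(np.array([.687,-.072,.067])-o['eef_pos']))
out=[]
for n,(u0,v0,w,h) in dict(top=(260,115,130,130),side=(230,130,150,110)).items():
    d=optics.get_image(n);pickle.dump(d,open(f'pics/{n}1.pkl','wb'))
    c=d['frame'][v0:v0+h,u0:u0+w,::-1];f=4.5 if n=='top' else 5
    cv2.imwrite(f'pics/{n}1z.png',cv2.resize(c,None,fx=f,fy=f,interpolation=cv2.INTER_CUBIC))
E
```

```text
t: 3.1
eef_pos: [0.6857, -0.0742, 0.1306]
orientation: [1.0, -0.03, -0.0, 0.0]
contact_force: [0.7, -0.6, 0.6]
finger_gap: 0.0003
[ 0.68568227 -0.07420222  0.13062486] to target in tool [ 0.00120184 -0.00228579  0.06362421]
```

View pics/side1z.png

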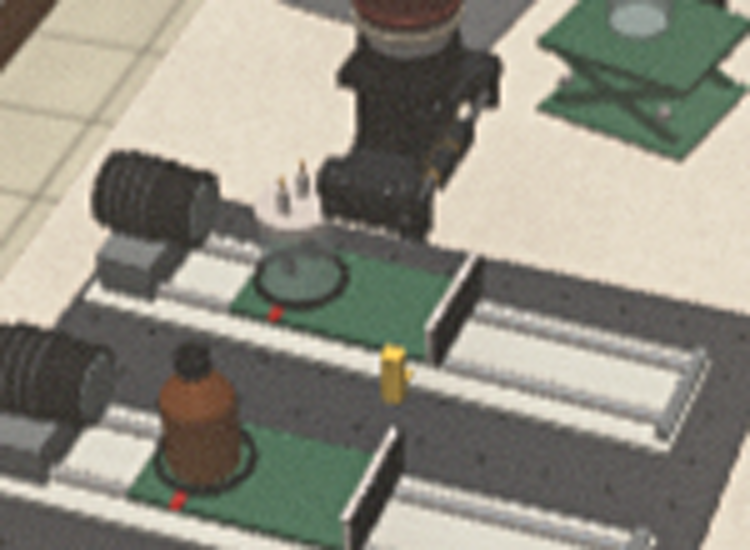

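View pics/top1z.png

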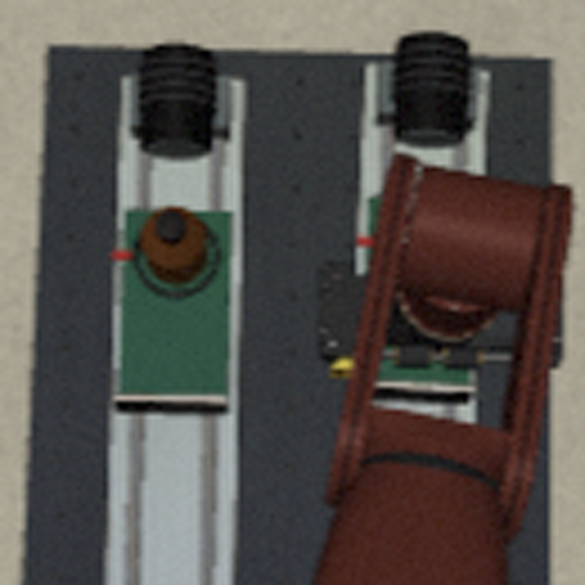

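```bash
python3 - <<'E'
from h import *
S=pickle.load(open('pics/side1.pkl','rb'))
for X in((.686,-.074,.117),(.686,-.074,.187),(.68,.02,.187),(.69,-.17,.187)):
    p=proj(S,X);print(X,p,(p-[230,130])*5)
E
```

```text
(0.686, -0.074, 0.117) [312.56174326 175.73605686] [412.80871632 228.68028432]
(0.686, -0.074, 0.187) [312.02532909 161.05636071] [410.12664544 155.28180355]
(0.68, 0.02, 0.187) [305.29977144 176.36186987] [376.49885722 231.80934933]
(0.69, -0.17, 0.187) [318.88715195 146.71221476] [444.43575973  83.56107378]
```

The side view shows the gripper body clear of the cell. The tips project to zoom (413,229), on the lamp side of the lip (about 455,290). I'll descend behind the lip.

```bash
python3 -m jog '{"linear":[[0,-1,12],[0,-2,28],[0,-2,44],[0,-2,56],[0,-2,62],[0,-2,63],[0,-2,63]],"rot":[[0,0,0],[0,0,0],[0,0,0],[0,0,0],[0,0,0],[0,0,0],[0,0,0]],"grip":[0,0,0,0,0,0,0]}'; python3 - <<'E'
from bench import ctrl,optics
import cv2,pickle
from h import *
o=ctrl.get_obs();print(o['eef_pos'],o['contact_force'])
d=optics.get_image('side');u0,v0,w,h=250,140,110,85
p=proj(d,o['eef_pos']-[0,0,.014]);print('tip zoom',(p-[u0,v0])*7)
cv2.imwrite('pics/side2z.png',cv2.resize(d['frame'][v0:v0+h,u0:u0+w,::-1],None,fx=7,fy=7,interpolation=cv2.INTER_CUBIC))
E
```

```text
t: 4.08
eef_pos: [0.6864, -0.0717, 0.0681]
orientation: [1.0, -0.03, 0.0, 0.0]
contact_force: [-0.0, 0.5, 0.3]
finger_gap: 0.0004
[ 0.68644833 -0.07169102  0.06806086] [-0.0475558   0.48890217  0.29449754]
tip zoom [439.08569862 340.33500172]
```

View pics/side2z.png

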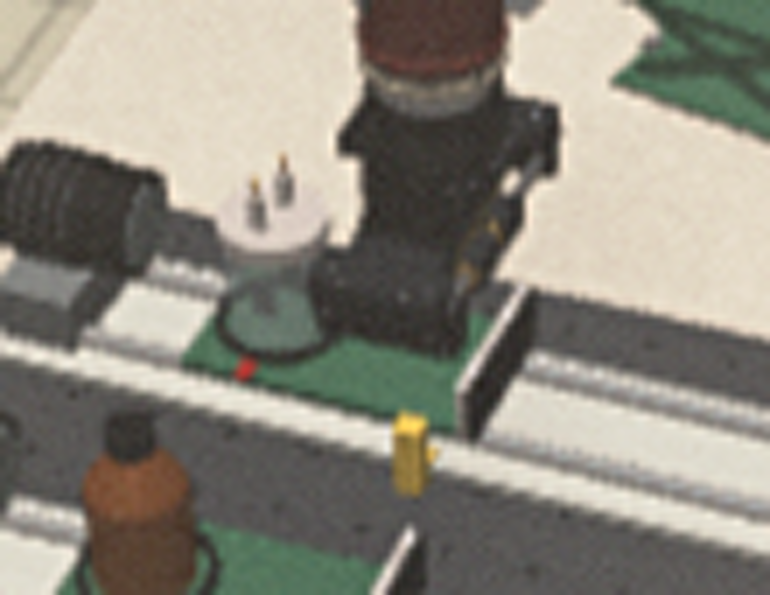

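The fingers are behind the lip, with the body clear of the cell and the clip. I'll pull gently until contact.

```bash
python3 -m jog '{"linear":[[-4,0,0],[-9,0,0],[-13,0,0],[-16,0,0],[-19,0,0],[-22,0,0],[-25,0,0],[-28,0,0],[-31,0,0],[-34,0,0],[-37,0,0],[-40,0,0]],"rot":[[0,0,0],[0,0,0],[0,0,0],[0,0,0],[0,0,0],[0,0,0],[0,0,0],[0,0,0],[0,0,0],[0,0,0],[0,0,0],[0,0,0]],"grip":[0,0,0,0,0,0,0,0,0,0,0,0]}'; cat > look.py <<'E'
import sys
from bench import ctrl,optics
from h import *
k=sys.argv[1]
o=ctrl.get_obs();print(o['t'],o['eef_pos'],o['contact_force'])
for n,(u0,v0,w,h,f) in dict(side=(250,140,110,85,7),top=(320,110,60,110,5)).items():
    d=optics.get_image(n);pickle.dump(d,open(f'pics/{n}{k}.pkl','wb'))
    print(n,'red',blobs(d['frame'],'red',(275,150,345,215)),'yel',blobs(d['frame'],'yel',(295,185,345,215)))
    cv2.imwrite(f'pics/{n}{k}z.png',cv2.resize(d['frame'][v0:v0+h,u0:u0+w,::-1],None,fx=f,fy=f,interpolation=cv2.INTER_CUBIC))
E
python3 look.py 3
```

```text
t: 5.62
eef_pos: [0.646, -0.0691, 0.0676]
orientation: [1.0, -0.03, 0.0, -0.0]
contact_force: [3.0, 1.3, -0.5]
finger_gap: 0.0006
5.625 [ 0.64595383 -0.06906082  0.06763075] [ 3.03716591  1.25851508 -0.51056309]
side red [([14, 42, 3, 4, 7], [289.86, 193.71]), ([0, 58, 1, 3, 3], [275.0, 209.0])] yel [([11, 14, 6, 12, 44], [308.09, 204.64])]
top red [([10, 21, 4, 2, 6], [286.5, 171.33]), ([64, 23, 4, 2, 7], [340.29, 173.57])] yel []
```

View pics/side3z.png

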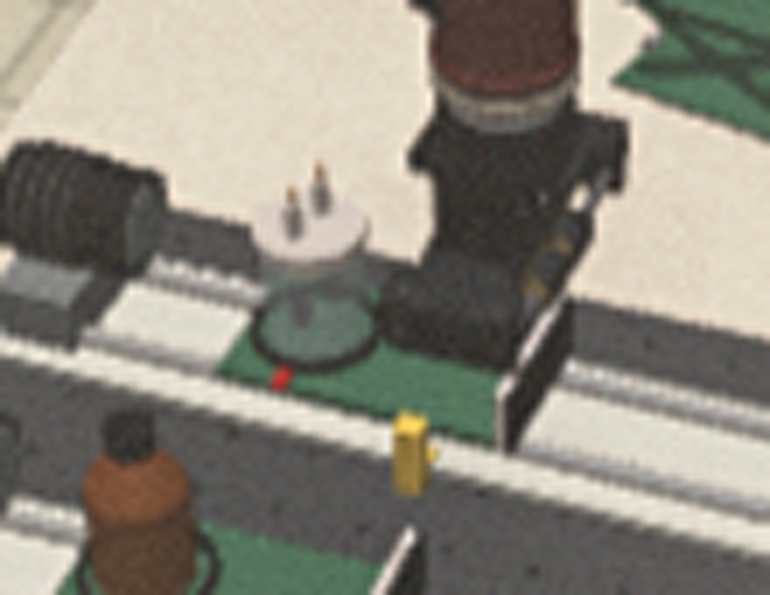

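The lip is hooked at about 3 N and the carriage has slid roughly 20 mm, with the cell upright. I'll keep pulling.

```bash
python3 -m jog '{"linear":[[-3,0,0],[-8,0,0],[-13,0,0],[-18,0,0],[-23,0,0],[-28,0,0],[-33,0,0],[-38,0,0],[-43,0,0],[-48,0,0],[-52,0,0],[-55,0,0]],"rot":[[0,0,0],[0,0,0],[0,0,0],[0,0,0],[0,0,0],[0,0,0],[0,0,0],[0,0,0],[0,0,0],[0,0,0],[0,0,0],[0,0,0]],"grip":[0,0,0,0,0,0,0,0,0,0,0,0]}'; python3 look.py 4; python3 - <<'E'
from h import *
th=np.radians(-3.5);ex=np.array([np.cos(th),np.sin(th)])
for k,u in((0,(340.83,168.33)),(3,(340.29,173.57))):
    print(k,plane(pickle.load(open('pics/top0.pkl','rb')),u,.048))
S=pickle.load(open('pics/side0.pkl','rb'));a=plane(S,(284.71,192),.048)
for u in((289.86,193.71),):b=plane(S,u,.048);print(b,(a-b)[:2]@ex)
E
```

```text
t: 7.22
eef_pos: [0.5909, -0.066, 0.0676]
orientation: [1.0, -0.03, -0.0, 0.0]
contact_force: [2.5, 2.4, 0.3]
finger_gap: 0.0006
7.225 [ 0.59088943 -0.06599502  0.06755385] [2.53986122 2.40098562 0.28543296]
side red [([61, 5, 1, 1, 1], [336.0, 155.0]), ([27, 46, 3, 3, 7], [302.71, 197.0]), ([0, 57, 1, 3, 3], [275.0, 208.0])] yel [([11, 14, 6, 12, 36], [308.11, 204.56])]
top red [([10, 21, 4, 2, 6], [286.5, 171.33]), ([63, 37, 5, 2, 9], [339.78, 187.56])] yel [([39, 8, 6, 6, 25], [336.52, 195.44])]
0 [ 0.78914483 -0.02752465  0.048     ]
3 [ 0.768037   -0.02477576  0.048     ]
[ 0.76489256 -0.0235771   0.048     ] 0.02326066808895468
```

View pics/side4z.png

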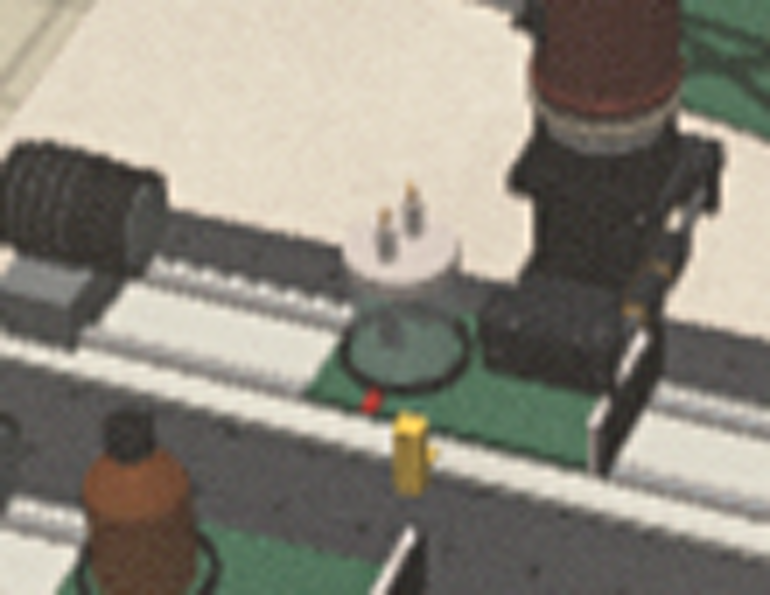

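View pics/top4z.png

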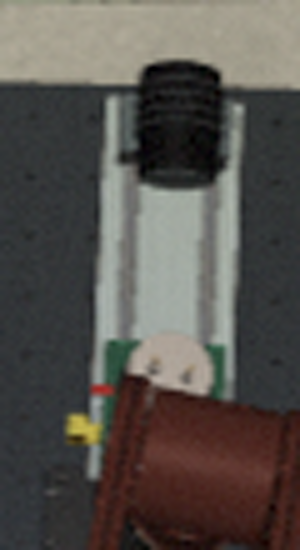

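```bash
python3 - <<'E'
from h import *
from scipy.optimize import fsolve
T,S=[pickle.load(open(f'pics/{n}0.pkl','rb')) for n in('top','side')]
c={}
for us in(307.9,308.15,308.4):
  for z in(.03,.05):
    s=fsolve(lambda q:[proj(S,(*q,z))[0]-us,proj(T,(*q,z))[0]-335.1],[.68,0]);print(us,z,s)
P=[((340.83,168.33),(284.71,192)),((340.29,173.57),(289.86,193.71)),((339.78,187.56),(302.71,197))]
X=np.array([tri(T,a,S,b) for a,b in P]);print(X)
d=X[-1]-X[0];th=np.arctan2(d[1],d[0])-np.pi;print('yaw',np.degrees(th),'len',np.linalg.norm(d[:2]))
ex=np.array([np.cos(th),np.sin(th)]);print('rem',(X[-1][:2]-[.682,-.003])@ex)
for x in X: print('side u-only x',fsolve(lambda q:proj(S,(q[0],x[1],.048))[0]-proj(S,x)[0],[.7]))
E
```

```text
307.9 0.03 [ 0.6837605  -0.00259547]
307.9 0.05 [ 0.68279782 -0.00198067]
308.15 0.03 [ 0.68272954 -0.0025672 ]
308.15 0.05 [ 0.6817751  -0.00195263]
308.4 0.03 [ 0.68169888 -0.00253893]
308.4 0.05 [ 0.6807527  -0.00192458]
[[ 0.78860058 -0.02765878  0.04781511]
 [ 0.76692385 -0.02514702  0.04655727]
 [ 0.71161267 -0.02136791  0.04624871]]
yaw -4.671400381846635 len 0.07724450615633247
rem 0.031010203115798433
side u-only x [0.78858673]
side u-only x [0.76682735]
side u-only x [0.71153194]
```

About 31 mm remain. I'll pull 27 mm slowly and then measure again.

```bash
python3 -m jog '{"linear":[[-2,0,0],[-5,0,0],[-8,0,0],[-11,0,0],[-14,0,0],[-17,0,0],[-20,0,0],[-23,0,0],[-25,0,0],[-26,0,0],[-27,0,0],[-27,0,0]],"rot":[[0,0,0],[0,0,0],[0,0,0],[0,0,0],[0,0,0],[0,0,0],[0,0,0],[0,0,0],[0,0,0],[0,0,0],[0,0,0],[0,0,0]],"grip":[0,0,0,0,0,0,0,0,0,0,0,0]}'; python3 look.py 5
```

```text
t: 8.82
eef_pos: [0.5642, -0.0643, 0.0676]
orientation: [1.0, -0.03, -0.0, -0.0]
contact_force: [2.6, 0.8, -0.7]
finger_gap: 0.0005
8.825 [ 0.56415935 -0.06434141  0.06758335] [ 2.64514644  0.75896478 -0.72045252]
side red [([34, 47, 2, 2, 4], [309.5, 197.5])] yel [([11, 13, 5, 13, 40], [307.9, 204.4]), ([16, 20, 1, 1, 1], [311.0, 205.0])]
top red [([10, 21, 4, 2, 6], [286.5, 171.33]), ([63, 44, 4, 2, 6], [339.5, 194.33])] yel [([39, 8, 6, 6, 25], [336.44, 195.36])]
```

View pics/side5z.png

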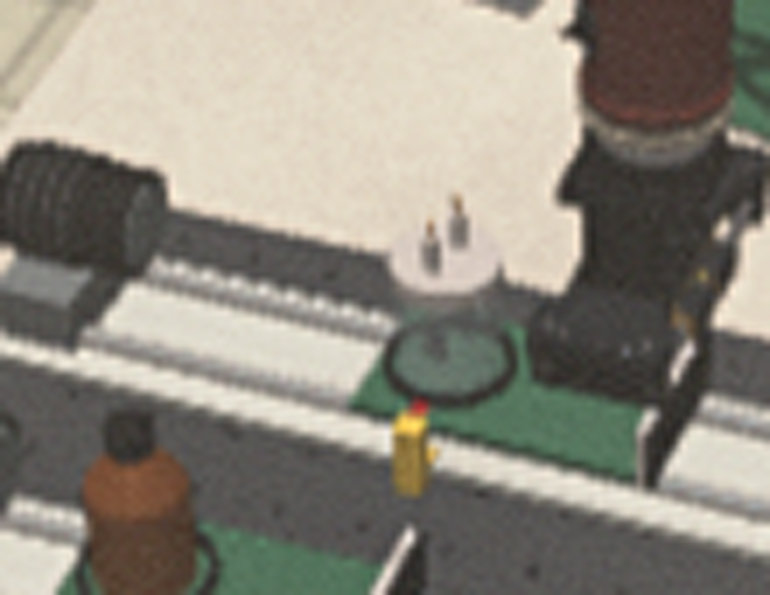

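View pics/top5z.png

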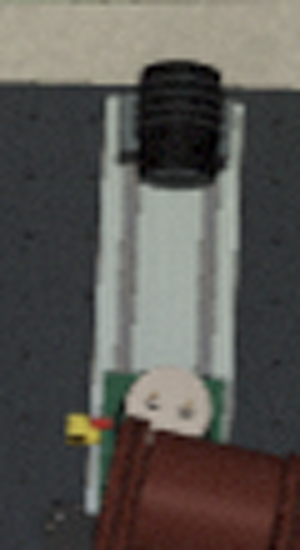

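```bash
python3 - <<'E'
from h import *
T,S=[pickle.load(open(f'pics/{n}5.pkl','rb')) for n in('top','side')]
p=plane(T,(339.5,194.33),.047);print('top',p)
print('clip top-face', plane(T,(335.3,194.5),.055))
for u in((309.5,197.5),(309.7,197.9)):print('side',plane(S,u,.047))
print(proj(S,(.682-.0+.0013,-.019,.047)))
I=T['frame'][180:205,325:360,::-1];cv2.imwrite('pics/t5.png',cv2.resize(I,None,fx=20,fy=20,interpolation=cv2.INTER_NEAREST))
I=S['frame'][185:220,290:335,::-1];cv2.imwrite('pics/s5.png',cv2.resize(I,None,fx=16,fy=16,interpolation=cv2.INTER_NEAREST))
E
```

```text
top [ 0.68535034 -0.01930004  0.047     ]
clip top-face [ 0.68353722 -0.00262999  0.055     ]
side [ 0.6843566  -0.02532408  0.047     ]
side [ 0.68285698 -0.02331759  0.047     ]
[309.23236955 198.58385621]
```

View pics/t5.png

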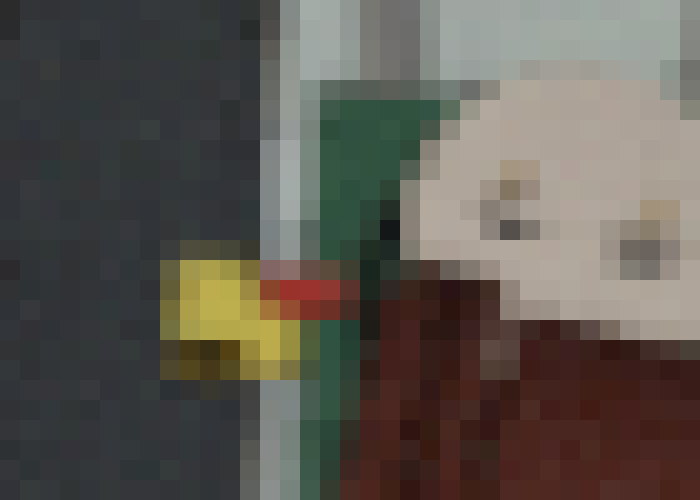

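View pics/s5.png

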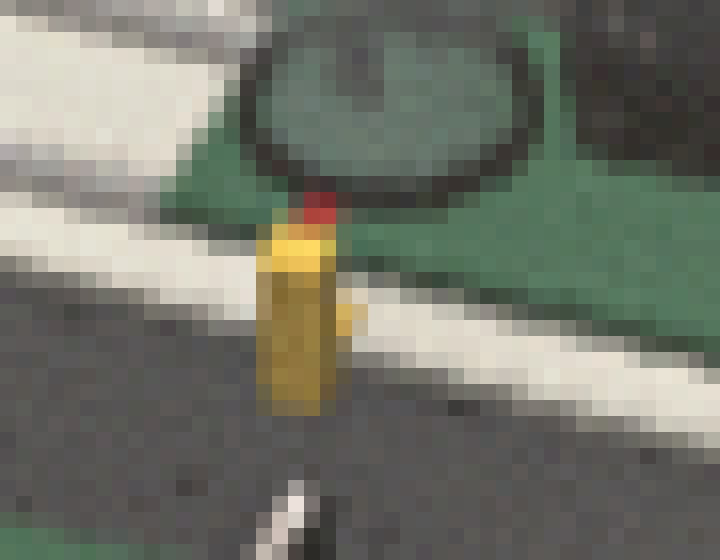

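Both views put the pointer 3–4 mm on the lamp side of the clip's middle. I'll pull 3.5 mm more, back off towards the lamp by about 20 mm, and lift straight up.

```bash
python3 -m jog '{"linear":[[-1,0,0],[-2,0,0],[-3,0,0],[-3.5,0,0],[-3.5,0,0],[2,0,0],[10,0,0],[17,0,0],[17,0,0],[17,0,-10],[17,0,-35],[17,0,-65]],"rot":[[0,0,0],[0,0,0],[0,0,0],[0,0,0],[0,0,0],[0,0,0],[0,0,0],[0,0,0],[0,0,0],[0,0,0],[0,0,0],[0,0,0]],"grip":[0,0,0,0,0,0,0,0,0,0,0,0]}'; python3 -m jog '{"linear":[[0,0,-30],[0,0,-75],[0,0,-120],[0,0,-160],[-40,30,-165],[-90,70,-165],[-140,110,-165],[-170,150,-165],[-170,190,-165],[-170,230,-165],[-170,255,-165],[-170,255,-165]],"rot":[[0,0,0],[0,0,0],[0,0,0],[0,0,0],[0,0,0],[0,0,0],[0,0,0],[0,0,0],[0,0,0],[0,0,0],[0,0,0],[0,0,0]],"grip":[0,0,0,0,0,0,0,0,0,0,0,0]}'; python3 look.py 6; python3 - <<'E'
from h import *
T,S=[pickle.load(open(f'pics/{n}6.pkl','rb')) for n in('top','side')]
for d,n in((T,'top'),(S,'side')):cv2.imwrite(f'pics/{n}6.png',d['frame'][:,:,::-1])
I=T['frame'][180:215,325:370,::-1];cv2.imwrite('pics/t6.png',cv2.resize(I,None,fx=17,fy=17,interpolation=cv2.INTER_NEAREST))
E
```

```text
t: 10.42
eef_pos: [0.5805, -0.0652, 0.1332]
orientation: [1.0, -0.03, -0.001, -0.0]
contact_force: [0.8, 0.4, -0.6]
finger_gap: 0.0004
t: 11.92
eef_pos: [0.3958, -0.311, 0.2979]
orientation: [1.0, -0.031, -0.0, 0.0]
contact_force: [0.5, 0.8, 0.2]
finger_gap: 0.0003
11.925 [ 0.39577109 -0.31096009  0.29790646] [0.45805526 0.80449473 0.23936605]
side red [([35, 47, 2, 2, 3], [310.33, 197.67]), ([0, 59, 1, 1, 1], [275.0, 209.0])] yel [([11, 14, 6, 12, 36], [308.17, 204.53])]
top red [([10, 21, 4, 2, 6], [286.5, 171.33]), ([64, 45, 3, 2, 4], [340.0, 195.25])] yel [([38, 8, 7, 6, 26], [336.27, 195.27])]
```

View pics/t6.png

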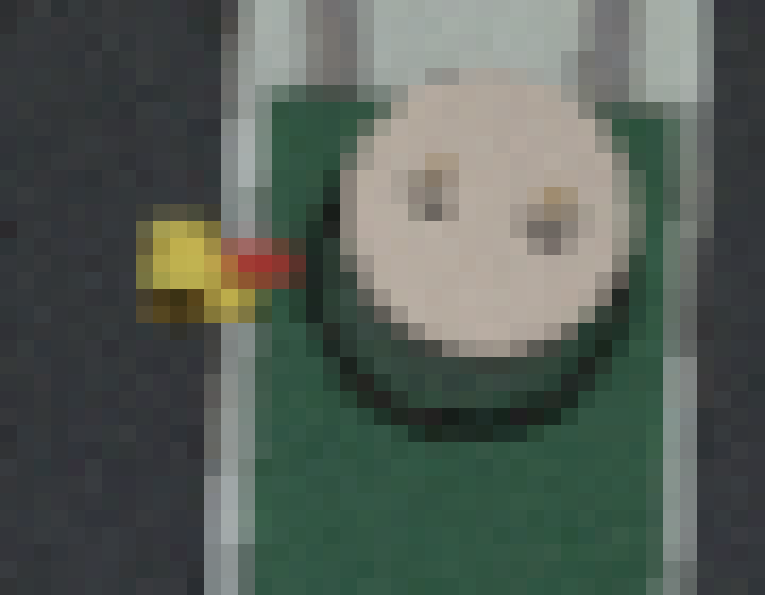

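View pics/side6.png

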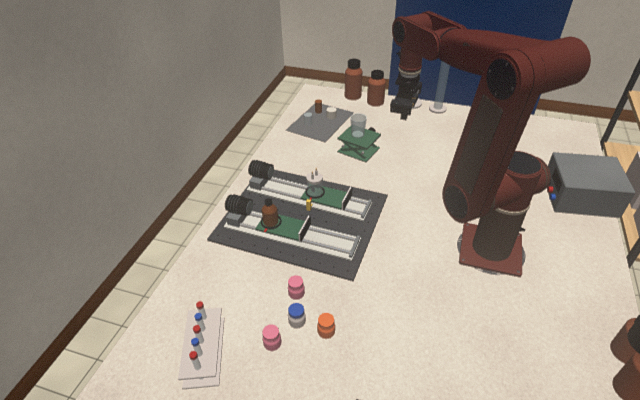

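View pics/top6.png

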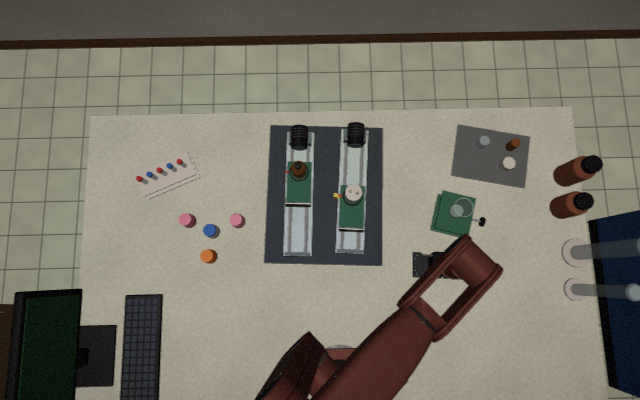

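View pics/side6z.png

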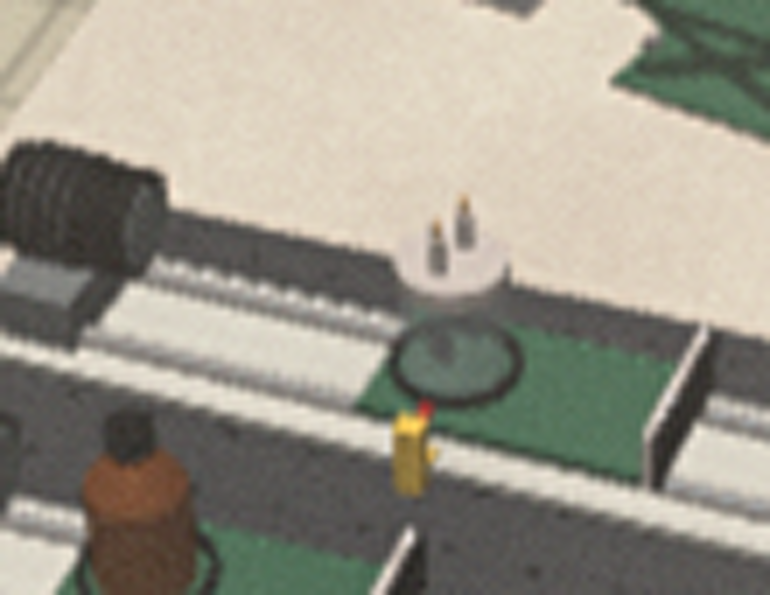

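```bash
python3 - <<'E'
from h import *
T,S=[pickle.load(open(f'pics/{n}6.pkl','rb')) for n in('top','side')]
X=tri(T,(338.2,197),S,(311.5,204.4));print('prong',X,proj(T,X),proj(S,X))
for z in(.01,.02,.03):print(plane(T,(338.2,197),z),plane(S,(311.5,204.4),z))
a=plane(T,(340,195.0),.047);b=plane(S,(310.4,197.8),.047);c=np.array([.6828,-.0025])
th=np.radians(-4.4);ex=np.array([np.cos(th),np.sin(th)])
print('ptr top',a,(a[:2]-c)@ex*1e3,'side',b,(b[:2]-c)@ex*1e3,'mm')
T0,S0=[pickle.load(open(f'pics/{n}0.pkl','rb')) for n in('top','side')]
# unchanged regions: mean abs diff around bottle carriage, jar, beaker
for n,box in dict(refcar=(280,150,316,212),jar=(200,222,220,240),beaker=(445,190,480,230)).items():
    u0,v0,u1,v1=box;print(n,np.abs(T['frame'][v0:v1,u0:u1].astype(int)-T0['frame'][v0:v1,u0:u1]).mean())
E
```

```text
prong [ 0.67642402 -0.01552754  0.02218129] [338.36355792 197.73770041] [310.83144624 204.27406394]
[ 0.68161465 -0.01547471  0.01      ] [ 0.67835896 -0.02829251  0.01      ]
[ 0.6797968  -0.01505713  0.02      ] [ 0.67453103 -0.01785644  0.02      ]
[ 0.67797894 -0.01463955  0.03      ] [ 0.6707031  -0.00742036  0.03      ]
ptr top [ 0.68265122 -0.02117125  0.047     ] 1.2841012277455102 side [ 0.68044707 -0.02465073  0.047     ] -0.6466168280657034 mm
refcar 5.163231780167264
jar 6.322222222222222
beaker 5.255
```

```bash
python3 -c "
from bench import job_done
print(job_done())"
```

```text
the job is handed in; nothing more can be done
None
```

I drew the cell's carriage out about 107 mm with the shut fingertips behind its lip, then backed off, lifted clear and handed the job in at about 12 s. No verdict was reported.

- **Pull:** the force at the stops along the pull was about 2.5–3 N, and the fingers touched only the lamp-side face of the lip.
- **Pointer:** it stands within about 1.5 mm of the clip's middle. The top view reads +1.3 mm and the side view −0.6 mm, so the two differ by about 2 mm, well inside the ±8 mm allowed.
- **Other things:** in the last pictures the cell stands upright in its seat. The other carriage with the bottle, the jar and the beaker show no visible change from the start.
- **Robot:** the arm is in free space, with residual force under 1 N.

No check failed.

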